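# Fit the magnifier to the inspection stand

### The arm

A 6-joint arm with a two-finger parallel gripper is mounted at the origin on the work surface. World frame = base frame: x ahead of the robot, y to its left, z up, the work surface at z = 0. Lengths are in m, angles in rad, forces in N, time in s.
With the tool pointing down it reaches from about 0.375 to 0.9 m from the base axis. Payload 3.1 kg.
Tool frame: the origin (TCP) lies midway between the tips of the shut fingers; the grasp point (between the pads) lies 19 mm behind it (manip.grasp_offset is the distance from the TCP to the grasp point, in m); z points along the fingers, y is the line along which they close (so a half turn about z gives the same grasp; the last joint's range is limited). The gripper opens to 85 mm and grips with 20 to 120 N. Pads are 22 mm wide; open, the fingers measure 114 mm over their backs; the gripper's body (76 mm by 85 mm) begins 54 mm behind the grasp point. The pads swing forward as they close: fully open they stand 13 mm farther back than shut.
Start: joints at [0.989, 0.527, 1.433, -0, 1.181, -0.178], TCP at [0.246, 0.575, 0.231] pointing down, gripper open.
Joint ranges: [-3.08, 3.08], [-0.75, 2.2], [0.22, 2.44], [-1.43, 4.57], [0, 2.65], [-2.85, 2.85]. Speed limits (rad/s): [2.79, 2.79, 3.14, 3.14, 3.14, 3.14].

### API

Orientations are given as a unit quaternion [x, y, z, w].
In Python, from station import sensors, cams, order, manip gives the robot as it stands.
- The arm moves only by the tool move_arm, never from a script. Its argument "targets" is a list of rows, each an object of numbers: "dx", "dy", "dz": the shift along the world's x, y, z normalised to -1 to 1, where 1 is 25 mm; "rx", "ry", "rz": the turn, a rotation vector about the world's x, y, z normalised to -1 to 1, where 1 is 30 degrees. A call has exactly 10 rows; each row shifts and turns the commanded pose from where the row before left it; what a row does not reach is not made up. A row lasts 1/8 s, in which the tool goes at most 62.5 mm and 10.7 degrees, less where a joint would pass 70% of its speed; a pose out of reach is approached as far as the arm can. A call with a number of a shift or a turn outside -1 to 1 is refused whole. A call with a gripper value outside its range is refused whole. "claw" is the opening in per cent of the stroke, from 0 (shut) to 100 (fully open), set as the call begins (left out, the last holds). The fingers move at their own pace and stop on an object; "newtons" is the grip in N (left out, the last holds). Time passes only in rows, so rows that do not move let the fingers close, or fill a call up. It gives the time, the measured TCP pose, the force, the opening and the grip force at its end, in the units of the state.
- sensors.sense(): the state, without advancing time (a new reading comes with each control period).
- cams.snapshot(name): name is "scene" or "top" or "wrist"; returns the picture (480x640x3 uint8, red, green, blue); there is no depth.
- cams.camera_model(name): a dict with "fx", "fy", "cx", "cy" (pixels), "extrinsics" (4x4, takes a point from world to camera coordinates). Camera axes: x right, y down, z forward; pixel columns grow to the right and rows downward; lengths in m; the calibration is good to about 2 mm. A picture is of the moment at which its call begins: read the wrist's pose just before it. camera_model takes no time and is no camera call; for the wrist camera it gives the pose at the moment of the call.
- order.sign_off(): hands the job in; it is judged then, once.
The state is a dict: "t": time; "q": joint angles; "qd": joint speeds; "tau": joint torques, N m; "tcp_pos": TCP position; "tool_rot": TCP orientation; "force": force on the tool from outside, world axes, zero at the start; "ft_torque": the same for the moment, N m; "finger_gap": opening from 0.0 (shut) to 1.0 (fully open); "gripper_force": force on a finger pad.
Only numpy, scipy, OpenCV 4.12 (cv2) and the standard library are available. Lean on these libraries where they do the work, as an engineer would, in place of code of your own. Each camera call takes 0.05 s, during which the arm holds its last target. There are 200 camera calls.

### The job

Lift the black dust cap off the inspection stand's brass ring and lay it flat, knob up, on the cork mat. Then take the magnifier by its handle, raise it from below into the ring with the handle halfway between the stand's front and its left, twist it until the handle points straight to the front, and let its lugs settle into the notches so that it hangs locked by itself. Finally push the lamp lever fully over to the back, leaving everything else on the counter where it is.

Things in the scene. Friction and masses are not known exactly. Their poses are not given: they have to be found in the camera images.
- ring (a point): (All sizes in mm.) Centre of the fixed stand's brass bayonet ring, at its underside, 160 above the counter; ring 114 outside, 30 high, open above and below. z up; +x points to the stand's column, -x to its front, +y to its left. Lip 8 thick, 72 inside, cut by three slots; a wall 100 inside stands round it to 30 above the underside. A stand foot (light pad, 12 thick) reaches x -50..150, y -80..80.
- slot (a point): Middle of one lug slot at the lip's underside, 43 from the ring's axis, halfway between front and left. Three slots, 120 degrees apart, each 46 degrees wide, go right through the lip. Counter-clockwise (from above) of each slot come a ridge, a notch and a stop block. Axes as the ring's.
- notch (a point): Middle of the front notch's floor, 43 from the ring's axis towards the front, 8 above the ring's underside. Three notches, each 45 degrees counter-clockwise from its slot and 34 degrees wide, between a ridge 5 higher than the floor (5 degrees wide, slot side) and a stop block 14 higher.
- column (a point): Top of the stand's column (30 x 50, 188 high), 115 behind the ring's axis; an arm 44 wide joins it to the ring.
- cap_grip (a point): Middle of the bar knob on the black dust cap, lying loose on the ring at the start. Bar 60 long along x, 18 wide, 26 high. Below this point: top of the disc (108 across, 5 thick) at -13, underside of its locating step (90 across, loose in the ring's wall) at -23. About 120 g.
- mat: Square cork mat fixed on the counter, 150 x 150, 4 thick; origin at the centre of its underside.
- mag_axis (a point): On the axis of the handled magnifier, 33 above its underside (half its height). z up as it lies; handle towards -x. Dark frame 92 across, from -33 to +1; neck 64 across up to +33, with three lugs. Enters the ring with yaw = ring yaw - 45 degrees; turned at 7 below the ring's underside (clears ridges at 12, frame meets ring at 1); locked at 17 below with the ring's yaw. About 200 g.
- mag_lug (a point): Middle of the underside of the lug above the handle, 25 above mag_axis and 38 out from the axis. Three lugs, 120 degrees apart, 16 wide, 8 high, reaching 44 from the axis, tops level with the magnifier's top. This lug goes up through the slot named above, then counter-clockwise (from above) over the ridge and down into the notch named above.
- mag_handle (a point): Where to grip the magnifier's handle: 120 from its axis towards -x, 22 above its underside, same axes as mag_axis. The handle is a straight black bar, 20 wide (y), 22 high, from the frame to 154 from the axis.
- lamp_tip (a point): Centre of the 26 ball on the lamp lever, 92 to 97 above the counter at the start; it swings about a level pivot 22 above the counter (along ring y), 80 from the ball, on a block 70 x 50 x 25 high beside the foot, 155 to the left of the ring's axis.
- lamp (a joint): Angle of the lamp lever, rad: 0 leaning to the stand's front (ring -x), 1.0 fully over towards ring +x, the lamp's on position. It stays where it is left and moves lightly.
- brass_ring: bystander: loose brass lens mount ring, 72 outside, 14 high, lying flat; origin at the centre of its underside
- filter: bystander: green glass filter in a steel rim, 78 across, 9 high, lying flat; origin at the centre of its underside
- viewer: bystander: cream plastic slide viewer, 100 x 130, 90 high; origin at the centre of its underside
- eyecup: bystander: black rubber eyecup, open upward, 64 across, 30 high; origin at the centre of its underside
- lens: bystander: black camera lens standing on end, 74 across, 85 high; origin at the centre of its underside
- film_tub: bystander: black film tub with a grey screw cap, 60 across, 75 high; origin at the centre of its underside
There are look-alikes about, which are no part of the job. What is shaped like the part that bears cap_grip but purple is not meant. There is more than one size of the part that bears mag_axis; the job needs the larger.

How it is judged:
On the way, in this order (a step that is already met when the one before it is completed fails the run):
1. the dust cap lies flat on the cork mat, let go (horizontal distance between cap_grip and mat below 0.05 m and height (world z) of cap_grip below 0.032 m and angle between cap_grip's own z axis and vertical below 0.1 rad and contact force between the fingers and cap below 0.1 N), for 0.2 s.
2. the magnifier's lugs have come up through the slots of the ring (z of mag_axis in the frame of ring above -0.0195 m and horizontal distance between mag_axis and ring below 0.012 m and angle between the x axis of mag_axis and the x axis of ring, either way round above 0.35 rad), for 0.05 s.
3. the magnifier is turned home, its lugs down in the notches, and let go (z of mag_axis in the frame of ring between -0.0195 and -0.0145 m and horizontal distance between mag_axis and ring below 0.009 m and angle between mag_axis's own z axis and vertical below 0.06 rad and angle between the x axis of mag_axis and the x axis of ring, either way round below 0.16 rad and contact force between the fingers and mag below 0.1 N), for 0.2 s.
4. the lamp lever is pushed fully over (value of joint lamp above 0.85 rad), for 0.1 s.
At the end, for the whole second after the job is handed in: Cap flat, knob up, within 50 mm of the cork mat's centre; magnifier hanging level in the ring, lugs in the notches: height within 2.5 mm of settled, centred within 9 mm, handle within 9 degrees of straight to the front; lamp lever at 0.85 rad or more (horizontal distance between cap_grip and mat below 0.05 m and height (world z) of cap_grip below 0.032 m and angle between cap_grip's own z axis and vertical below 0.1 rad and z of mag_axis in the frame of ring between -0.0195 and -0.0145 m and horizontal distance between mag_axis and ring below 0.009 m and angle between mag_axis's own z axis and vertical below 0.06 rad and angle between the x axis of mag_axis and the x axis of ring, either way round below 0.16 rad and value of joint lamp above 0.85 rad); the robot touches nothing.
It fails at once if one of the six bystanders is shifted by more than 30 mm (distance of any of brass_ring, filter, viewer, eyecup, lens, film_tub from where it was at the start of the episode above 0.03 m).
It also fails if it takes over 72 s, if anything falls off the work surface, if the arm or the gripper's body presses on something with over 40 N, if the wrist force passes 120 N, or if a joint passes its speed limit or range.

## Working session

There is one attempt and no reset: what is moved stays moved. The work goes in short steps, Python scripts to look and compute and a tool call to move; the robot and the scene stay as the last step left them, time stands still between calls to the robot, and variables do not carry over. Pictures are saved under pics/ and viewed, at most 10 in all, crops included, and the job is handed in when it is done.

Besides the shell and the picture viewer there is one more tool, called after "Request:" in YAML: its name, and indented under it one key for each argument. move_arm: Moves the arm, as the interface text tells. Scaled input: -1 to 1 covers 25 mm each way for a shift and 30 degrees each way for a turn. Its arguments: {"type":"object","properties":{"targets":{"type":"array"},"claw":{"type":"number"},"newtons":{"type":"number"}},"required":["targets"]}

```bash
mkdir -p pics
python3 - <<'E'
from station import sensors, cams, manip
import cv2, numpy as np
np.set_printoptions(precision=4,suppress=True)
s=sensors.sense(); print(s['t'],s['tcp_pos'],s['tool_rot'],manip.grasp_offset)
for n in('top','scene'):
    cv2.imwrite(f'pics/{n}0.png',cams.snapshot(n)[:,:,::-1]); m=cams.camera_model(n); print(n,m['fx'],m['fy'],m['cx'],m['cy']); print(np.array(m['extrinsics']))
E
```

```text
0.0 [0.2451 0.5741 0.2303] [ 0.2005  0.9797 -0.001  -0.0004] 0.0187
top 451.6901836708275 451.6901836708275 323.39366409257525 240.7064472377286
[[ 0.0069 -0.9999 -0.0104  0.0095]
 [-0.9944 -0.0058 -0.1053  0.5247]
 [ 0.1052  0.0111 -0.9944  1.1613]
 [ 0.      0.      0.      1.    ]]
scene 476.5370232280862 476.5370232280862 316.90657394425256 235.95094482041745
[[ 0.5071  0.8617 -0.0195 -0.2427]
 [ 0.5216 -0.3248 -0.7889 -0.1422]
 [-0.6862  0.3898 -0.6142  1.5254]
 [ 0.      0.      0.      1.    ]]
```

View pics/top0.png

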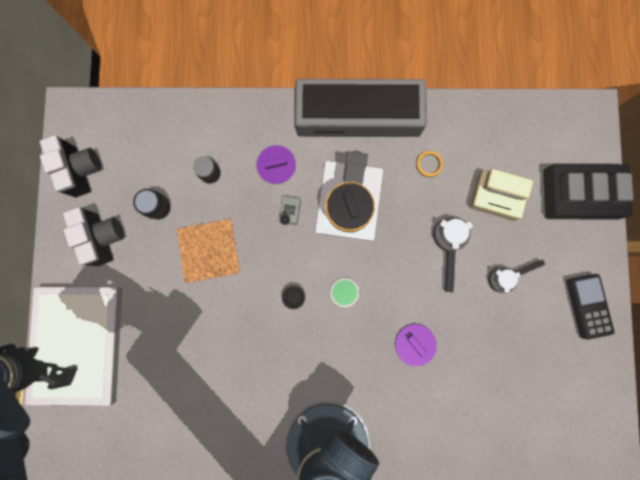

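View pics/scene0.png

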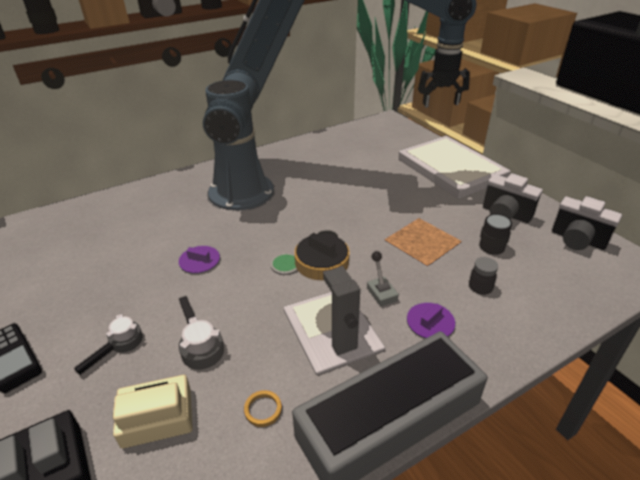

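Top view: the stand with the black cap is at (350,206) with its column at (352,165), and the mat is at (208,250). There are two magnifiers, at (452,233) and (505,280). The first looks larger. The black cap is on the ring, and the purple look-alikes are at (276,164) and (416,345). The lamp ball is at (285,218). I'll confirm this in one crop and compute positions.

```bash
cat > h.py <<'E'
from station import sensors, cams, manip
import cv2, numpy as np
np.set_printoptions(precision=4,suppress=True)
def ray(n,uv,z,m=None):
    m=m or cams.camera_model(n); E=np.array(m['extrinsics']); R,t=E[:3,:3],E[:3,3]
    d=R.T@np.array([(uv[0]-m['cx'])/m['fx'],(uv[1]-m['cy'])/m['fy'],1]); c=-R.T@t
    return (c+d*(z-c[2])/d[2])
def proj(n,p,m=None):
    m=m or cams.camera_model(n); E=np.array(m['extrinsics']); q=E[:3,:3]@np.asarray(p)+E[:3,3]
    return np.array([m['fx']*q[0]/q[2]+m['cx'],m['fy']*q[1]/q[2]+m['cy']])
E
python3 - <<'E'
from h import *
im=cv2.imread('pics/top0.png'); c=cv2.resize(im[140:300,262:527],None,fx=3,fy=3,interpolation=cv2.INTER_CUBIC); cv2.imwrite('pics/crop1.png',c)
hsv=cv2.cvtColor(im,cv2.COLOR_BGR2HSV)
def rect(mask,z,name):
    cs,_=cv2.findContours(mask.astype(np.uint8),0,1); k=max(cs,key=cv2.contourArea)
    P=np.array([ray('top',p[0],z)[:2] for p in k]).astype(np.float32); print(name,cv2.minAreaRect(P))
m=np.zeros(im.shape[:2],bool); m[200:300,160:260]=1
rect(m&(hsv[...,1]>110)&(hsv[...,0]<20),.004,'mat')
m[:]=0; m[150:250,300:400]=1
rect(m&(im.min(2)>175),.012,'foot')
for n,uv,z in [('ringcap',(350,206),.19),('coltop',(355,154),.188),('mag',(455,233),.066),('magh end',(449,290),.033),('small',(506,280),.05),('ball',(285,218),.094),('tub',(205,168),.07),('lens',(147,202),.085),('eyecup',(293,297),.03),('filter',(345,292),.009),('bring',(430,163),.01),('viewer',(503,193),.07)]: print(n,ray('top',uv,z))
E
```

```text
mat ((0.49998927116394043, 0.32373350858688354), (0.14637017250061035, 0.14592495560646057), 10.86518669128418)
foot ((0.6370686292648315, -0.055113740265369415), (0.1612311750650406, 0.20120631158351898), 82.6502685546875)
ringcap [ 0.5877 -0.0493  0.19  ]
coltop [ 0.7105 -0.0609  0.188 ]
mag [ 0.5423 -0.3223  0.066 ]
magh end [ 0.3979 -0.3126  0.033 ]
small [ 0.4243 -0.4535  0.05  ]
ball [0.5742 0.1085 0.094 ]
tub [0.7078 0.3203 0.07  ]
lens [0.6148 0.4607 0.085 ]
eyecup [0.3771 0.0907 0.03  ]
filter [ 0.3908 -0.0449  0.009 ]
bring [ 0.7404 -0.2749  0.01  ]
viewer [ 0.6455 -0.4459  0.07  ]
```

View pics/crop1.png

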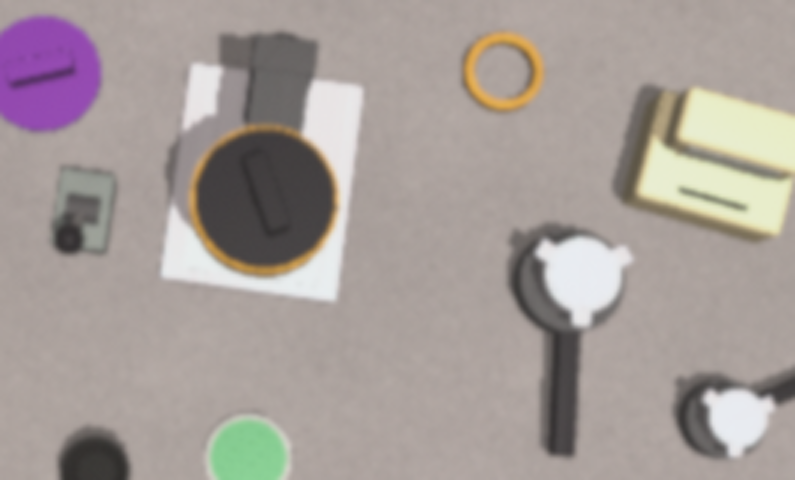

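The crop confirms it. The black cap (crop 266,195) sits on the brass ring, with its bar from (255,152) to (278,235). The larger magnifier (583,272), with its handle down to (562,453), is clearly bigger than the one at (738,418), so it's the one I want. The purple disc is not meant.

Run:
```python
from h import *
f=lambda u,v,z: ray('top',(262+u/3,140+v/3),z)
a,b=f(255,152,.221),f(278,235,.221); print('bar',a,b,(a+b)/2,np.degrees(np.arctan2(*(a-b)[1::-1])))
c=f(583,273,.066); e=f(562,454,.033); s=f(565,335,.033); d=c-e
print('mag',c,'end',e,s,np.degrees(np.arctan2(*(s-e)[1::-1])),np.degrees(np.arctan2(*d[1::-1])),np.linalg.norm(d[:2]))
im=cv2.imread('pics/top0.png'); ys,xs=np.where(im[200:270,425:480].min(2)>185); print('white',ray('top',(425+xs.mean(),200+ys.mean()),.066))
hsv=cv2.cvtColor(im,cv2.COLOR_BGR2HSV); m=(hsv[...,1]>130)&(hsv[...,0]<25); m[:,:315]=0;m[:,390:]=0;m[:170]=0;m[250:]=0
cs,_=cv2.findContours(m.astype(np.uint8),0,1); k=max(cs,key=cv2.contourArea); P=np.array([ray('top',p[0],.185)[:2] for p in k],np.float32); print('ring',cv2.minEnclosingCircle(P),cv2.fitEllipse(P))
```

```text
bar [ 0.6166 -0.0411  0.221 ] [ 0.5544 -0.0581  0.221 ] [ 0.5855 -0.0496  0.221 ] 15.31994459650062
mag [ 0.5474 -0.3258  0.066 ] end [ 0.3945 -0.3134  0.033 ] [ 0.4973 -0.3183  0.033 ] -2.7282436486315302 -4.63780020705625 0.15340896805977333
white [ 0.5493 -0.3272  0.066 ]
ring ((0.5712069869041443, -0.039055705070495605), 0.050994813442230225) ((0.5917753577232361, -0.049378953874111176), (0.11044449359178543, 0.11628671735525131), 80.15528106689453)
```

Request:
move_arm:
  targets:
    - {"dx": 0.5, "dy": -1, "dz": 0.3, "rz": 0.129}
    - {"dx": 0.5, "dy": -1, "dz": 0.3, "rz": 0.129}
    - {"dx": 0.5, "dy": -1, "dz": 0.3, "rz": 0.129}
    - {"dx": 0.5, "dy": -1, "dz": 0.3, "rz": 0.129}
    - {"dx": 0.5, "dy": -1, "dz": 0.3, "rz": 0.129}
    - {"dx": 0.5, "dy": -1, "dz": 0.3, "rz": 0.129}
    - {"dx": 0.5, "dy": -1, "dz": 0.3, "rz": 0.129}
    - {"dx": 0.5, "dy": -1, "dz": 0.3, "rz": 0.129}
    - {"dx": 0.5, "dy": -1, "dz": 0.3, "rz": 0.129}
    - {"dx": 0.5, "dy": -1, "dz": 0.3, "rz": 0.129}
  claw: 80

```text
schema error: expected keys dx, dy, dz, rx, ry, rz
```

Request:
move_arm:
  targets:
    - {"dx": 0.5, "dy": -1, "dz": 0.3, "rx": 0, "ry": 0, "rz": 0.13}
    - {"dx": 0.5, "dy": -1, "dz": 0.3, "rx": 0, "ry": 0, "rz": 0.13}
    - {"dx": 0.5, "dy": -1, "dz": 0.3, "rx": 0, "ry": 0, "rz": 0.13}
    - {"dx": 0.5, "dy": -1, "dz": 0.3, "rx": 0, "ry": 0, "rz": 0.13}
    - {"dx": 0.5, "dy": -1, "dz": 0.3, "rx": 0, "ry": 0, "rz": 0.13}
    - {"dx": 0.5, "dy": -1, "dz": 0.3, "rx": 0, "ry": 0, "rz": 0.13}
    - {"dx": 0.5, "dy": -1, "dz": 0.3, "rx": 0, "ry": 0, "rz": 0.13}
    - {"dx": 0.5, "dy": -1, "dz": 0.3, "rx": 0, "ry": 0, "rz": 0.13}
    - {"dx": 0.5, "dy": -1, "dz": 0.3, "rx": 0, "ry": 0, "rz": 0.13}
    - {"dx": 0.5, "dy": -1, "dz": 0.3, "rx": 0, "ry": 0, "rz": 0.13}
  claw: 80
  newtons: 60

```text
t: 1.35
tcp_pos: [0.3706, 0.3237, 0.3062]
tool_rot: [-0.139, 0.99, -0.0, -0.0]
force: [-0.2, 0.3, 0.0]
finger_gap: 0.799
gripper_force: 0.0
```

Request:
move_arm:
  targets:
    - {"dx": 0.7, "dy": -1, "dz": 0, "rx": 0, "ry": 0, "rz": 0}
    - {"dx": 0.7, "dy": -1, "dz": 0, "rx": 0, "ry": 0, "rz": 0}
    - {"dx": 0.7, "dy": -1, "dz": 0, "rx": 0, "ry": 0, "rz": 0}
    - {"dx": 0.7, "dy": -1, "dz": 0, "rx": 0, "ry": 0, "rz": 0}
    - {"dx": 0.7, "dy": -1, "dz": 0, "rx": 0, "ry": 0, "rz": 0}
    - {"dx": 0.7, "dy": -1, "dz": 0, "rx": 0, "ry": 0, "rz": 0}
    - {"dx": 0.7, "dy": -1, "dz": 0, "rx": 0, "ry": 0, "rz": 0}
    - {"dx": 0.7, "dy": -1, "dz": 0, "rx": 0, "ry": 0, "rz": 0}
    - {"dx": 0.7, "dy": -1, "dz": 0, "rx": 0, "ry": 0, "rz": 0}
    - {"dx": 0.7, "dy": -1, "dz": 0, "rx": 0, "ry": 0, "rz": 0}

```text
t: 2.6
tcp_pos: [0.5457, 0.0738, 0.3058]
tool_rot: [-0.138, 0.99, 0.0, -0.001]
force: [0.5, -1.0, -0.7]
finger_gap: 0.801
gripper_force: 0.0
```

Request:
move_arm:
  targets:
    - {"dx": 0.32, "dy": -0.98, "dz": 0, "rx": 0, "ry": 0, "rz": 0}
    - {"dx": 0.32, "dy": -0.98, "dz": 0, "rx": 0, "ry": 0, "rz": 0}
    - {"dx": 0.32, "dy": -0.98, "dz": 0, "rx": 0, "ry": 0, "rz": 0}
    - {"dx": 0.32, "dy": -0.98, "dz": 0, "rx": 0, "ry": 0, "rz": 0}
    - {"dx": 0.32, "dy": -0.98, "dz": 0, "rx": 0, "ry": 0, "rz": 0}
    - {"dx": 0, "dy": 0, "dz": -0.4, "rx": 0, "ry": 0, "rz": 0}
    - {"dx": 0, "dy": 0, "dz": -0.4, "rx": 0, "ry": 0, "rz": 0}
    - {"dx": 0, "dy": 0, "dz": -0.4, "rx": 0, "ry": 0, "rz": 0}
    - {"dx": 0, "dy": 0, "dz": 0, "rx": 0, "ry": 0, "rz": 0}
    - {"dx": 0, "dy": 0, "dz": 0, "rx": 0, "ry": 0, "rz": 0}

```text
t: 3.85
tcp_pos: [0.5856, -0.0473, 0.2764]
tool_rot: [-0.138, 0.99, -0.0, 0.0]
force: [-0.6, -0.8, 0.7]
finger_gap: 0.798
gripper_force: 0.0
```

```bash
cat > w.py <<'E'
import sys
from h import *
s=sensors.sense(); m=cams.camera_model('wrist'); im=cams.snapshot('wrist')
n=sys.argv[1]; cv2.imwrite(f'pics/{n}.png',im[:,:,::-1]); np.save(f'{n}.npy',m)
print(s['t'],s['tcp_pos'],s['tool_rot'],np.array(m['extrinsics']),m['fx'],m['cx'],m['cy'])
E
python3 w.py w1
```

```text
3.85 [ 0.5856 -0.0473  0.2764] [-0.1384  0.9904 -0.      0.0001] [[-0.2742  0.9617  0.0003  0.2065]
 [ 0.9238  0.2633  0.2781 -0.5779]
 [ 0.2673  0.0765 -0.9606  0.27  ]
 [ 0.      0.      0.      1.    ]] 357.4159630912135 319.6439107401675 238.72465846150408
```

View pics/w1.png

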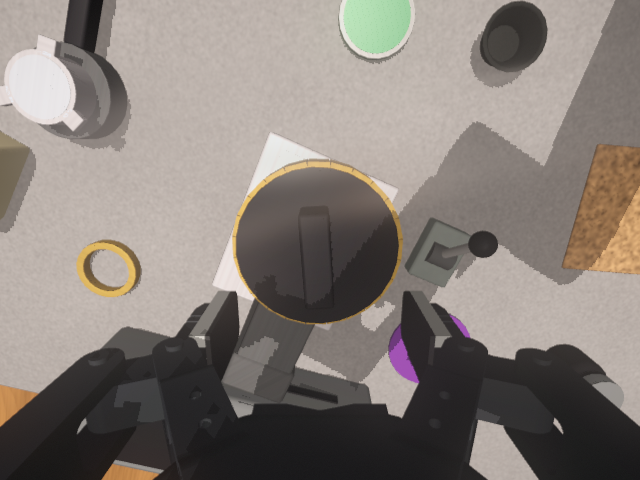

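The wrist view shows the bar's top face from (314,208) to (320,303). The ring rim spans columns 233–402 and rows 160–323, and the lamp ball is at (483,244).

Run:
```python
from h import *
m=np.load('w1.npy',allow_pickle=True).item()
a,b=ray('',(314,208),.221,m),ray('',(320,303),.221,m); print('bar',(a+b)/2,np.linalg.norm(a-b),np.degrees(np.arctan2(*(b-a)[1::-1])))
im=cv2.imread('pics/w1.png'); hsv=cv2.cvtColor(im,cv2.COLOR_BGR2HSV); k=(hsv[...,1]>120)&(hsv[...,0]<30)&(hsv[...,2]>90); k[:,:225]=0;k[:,410:]=0;k[:150]=0;k[300:]=0
ys,xs=np.where(k); P=np.array([ray('',p,.19,m)[:2] for p in zip(xs,ys)],np.float32); A=np.c_[2*P,np.ones(len(P))]; x=np.linalg.lstsq(A,(P**2).sum(1),rcond=None)[0]; print('ring',x[:2],np.sqrt(x[2]+x[0]**2+x[1]**2),len(P))
print('ball',ray('',(483,244),.094,m))
p=[ray('',uv,.012,m) for uv in((271,133),(398,187),(214,288))]; print('foot',p,np.degrees(np.arctan2(*(p[2]-p[0])[1::-1])))
```

```text
bar [ 0.585  -0.0496  0.221 ] 0.059085785627858434 19.22099722292474
ring [ 0.5895 -0.0486] 0.05594093840669675 1008
ball [0.5713 0.1101 0.094 ]
foot [array([ 0.5306, -0.1189,  0.012 ]), array([0.5483, 0.0345, 0.012 ]), array([ 0.7287, -0.143 ,  0.012 ])] -6.932512412833533
```

Request:
move_arm:
  targets:
    - {"dx": 0, "dy": -0.09, "dz": -0.5, "rx": 0, "ry": 0, "rz": 0.08}
    - {"dx": 0, "dy": 0, "dz": -0.7, "rx": 0, "ry": 0, "rz": 0}
    - {"dx": 0, "dy": 0, "dz": -0.7, "rx": 0, "ry": 0, "rz": 0}
    - {"dx": 0, "dy": 0, "dz": -0.6, "rx": 0, "ry": 0, "rz": 0}
    - {"dx": 0, "dy": 0, "dz": -0.4, "rx": 0, "ry": 0, "rz": 0}
    - {"dx": 0, "dy": 0, "dz": -0.2, "rx": 0, "ry": 0, "rz": 0}
    - {"dx": 0, "dy": 0, "dz": 0, "rx": 0, "ry": 0, "rz": 0}
    - {"dx": 0, "dy": 0, "dz": 0, "rx": 0, "ry": 0, "rz": 0}
    - {"dx": 0, "dy": 0, "dz": 0, "rx": 0, "ry": 0, "rz": 0}
    - {"dx": 0, "dy": 0, "dz": 0, "rx": 0, "ry": 0, "rz": 0}

```text
t: 5.15
tcp_pos: [0.5857, -0.0501, 0.1992]
tool_rot: [-0.159, 0.987, -0.0, 0.0]
force: [0.9, -0.4, 0.2]
finger_gap: 0.805
gripper_force: 0.0
```

Request:
move_arm:
  targets:
    - {"dx": 0, "dy": 0, "dz": 0, "rx": 0, "ry": 0, "rz": 0}
    - {"dx": 0, "dy": 0, "dz": 0, "rx": 0, "ry": 0, "rz": 0}
    - {"dx": 0, "dy": 0, "dz": 0, "rx": 0, "ry": 0, "rz": 0}
    - {"dx": 0, "dy": 0, "dz": 0, "rx": 0, "ry": 0, "rz": 0}
    - {"dx": 0, "dy": 0, "dz": 0, "rx": 0, "ry": 0, "rz": 0}
    - {"dx": 0, "dy": 0, "dz": 0, "rx": 0, "ry": 0, "rz": 0}
    - {"dx": 0, "dy": 0, "dz": 0.3, "rx": 0, "ry": 0, "rz": 0}
    - {"dx": 0, "dy": 0, "dz": 0.5, "rx": 0, "ry": 0, "rz": 0}
    - {"dx": 0, "dy": 0, "dz": 0.7, "rx": 0, "ry": 0, "rz": 0}
    - {"dx": 0, "dy": 0, "dz": 0.7, "rx": 0, "ry": 0, "rz": 0}
  claw: 0

```text
t: 6.4
tcp_pos: [0.5855, -0.05, 0.2549]
tool_rot: [-0.159, 0.987, -0.0, 0.0]
force: [-0.2, 0.1, -0.7]
finger_gap: 0.197
gripper_force: 60.1
```

Request:
move_arm:
  targets:
    - {"dx": -0.23, "dy": 0.5, "dz": 0.3, "rx": 0, "ry": 0, "rz": 0}
    - {"dx": -0.23, "dy": 1, "dz": 0, "rx": 0, "ry": 0, "rz": 0}
    - {"dx": -0.23, "dy": 1, "dz": 0, "rx": 0, "ry": 0, "rz": 0}
    - {"dx": -0.23, "dy": 1, "dz": 0, "rx": 0, "ry": 0, "rz": 0}
    - {"dx": -0.23, "dy": 1, "dz": 0, "rx": 0, "ry": 0, "rz": 0}
    - {"dx": -0.23, "dy": 1, "dz": 0, "rx": 0, "ry": 0, "rz": 0}
    - {"dx": -0.23, "dy": 1, "dz": 0, "rx": 0, "ry": 0, "rz": 0}
    - {"dx": -0.23, "dy": 1, "dz": 0, "rx": 0, "ry": 0, "rz": 0}
    - {"dx": -0.23, "dy": 1, "dz": -0.4, "rx": 0, "ry": 0, "rz": 0}
    - {"dx": -0.23, "dy": 1, "dz": -0.7, "rx": 0, "ry": 0, "rz": 0}

```text
t: 7.65
tcp_pos: [0.5272, 0.189, 0.2342]
tool_rot: [-0.159, 0.987, 0.0, 0.001]
force: [0.3, 1.1, -1.3]
finger_gap: 0.193
gripper_force: 60.1
```

Request:
move_arm:
  targets:
    - {"dx": -0.23, "dy": 1, "dz": -0.8, "rx": 0, "ry": 0, "rz": 0}
    - {"dx": -0.23, "dy": 1, "dz": -0.8, "rx": 0, "ry": 0, "rz": 0}
    - {"dx": -0.23, "dy": 1, "dz": -0.8, "rx": 0, "ry": 0, "rz": 0}
    - {"dx": -0.23, "dy": 1, "dz": -0.8, "rx": 0, "ry": 0, "rz": 0}
    - {"dx": -0.2, "dy": 1, "dz": -0.8, "rx": 0, "ry": 0, "rz": 0}
    - {"dx": 0, "dy": 0.5, "dz": -0.8, "rx": 0, "ry": 0, "rz": 0}
    - {"dx": 0, "dy": 0, "dz": -0.8, "rx": 0, "ry": 0, "rz": 0}
    - {"dx": 0, "dy": 0, "dz": -0.8, "rx": 0, "ry": 0, "rz": 0}
    - {"dx": 0, "dy": 0, "dz": -0.7, "rx": 0, "ry": 0, "rz": 0}
    - {"dx": 0, "dy": 0, "dz": -0.7, "rx": 0, "ry": 0, "rz": 0}

```text
t: 8.9
tcp_pos: [0.5002, 0.3249, 0.0379]
tool_rot: [-0.159, 0.987, -0.0, 0.0]
force: [0.2, 0.0, -1.8]
finger_gap: 0.195
gripper_force: 60.1
```

Request:
move_arm:
  targets:
    - {"dx": 0, "dy": 0, "dz": -0.3, "rx": 0, "ry": 0, "rz": 0}
    - {"dx": 0, "dy": 0, "dz": -0.2, "rx": 0, "ry": 0, "rz": 0}
    - {"dx": 0, "dy": 0, "dz": -0.15, "rx": 0, "ry": 0, "rz": 0}
    - {"dx": 0, "dy": 0, "dz": -0.1, "rx": 0, "ry": 0, "rz": 0}
    - {"dx": 0, "dy": 0, "dz": 0, "rx": 0, "ry": 0, "rz": 0}
    - {"dx": 0, "dy": 0, "dz": 0, "rx": 0, "ry": 0, "rz": 0}
    - {"dx": 0, "dy": 0, "dz": 0, "rx": 0, "ry": 0, "rz": 0}
    - {"dx": 0, "dy": 0, "dz": 0, "rx": 0, "ry": 0, "rz": 0}
    - {"dx": 0, "dy": 0, "dz": 0, "rx": 0, "ry": 0, "rz": 0}
    - {"dx": 0, "dy": 0, "dz": 0, "rx": 0, "ry": 0, "rz": 0}

```text
t: 10.15
tcp_pos: [0.5, 0.325, 0.0201]
tool_rot: [-0.159, 0.987, -0.0, 0.0]
force: [-0.4, 0.5, -0.7]
finger_gap: 0.2
gripper_force: 60.1
```

Request:
move_arm:
  targets:
    - {"dx": 0, "dy": 0, "dz": 0, "rx": 0, "ry": 0, "rz": 0}
    - {"dx": 0, "dy": 0, "dz": 0, "rx": 0, "ry": 0, "rz": 0}
    - {"dx": 0, "dy": 0, "dz": 0, "rx": 0, "ry": 0, "rz": 0}
    - {"dx": 0, "dy": 0, "dz": 0, "rx": 0, "ry": 0, "rz": 0}
    - {"dx": 0, "dy": 0, "dz": 0, "rx": 0, "ry": 0, "rz": 0}
    - {"dx": 0, "dy": 0, "dz": 0.3, "rx": 0, "ry": 0, "rz": 0}
    - {"dx": 0, "dy": 0, "dz": 0.6, "rx": 0, "ry": 0, "rz": 0}
    - {"dx": 0, "dy": 0, "dz": 1, "rx": 0, "ry": 0, "rz": 0}
    - {"dx": 0, "dy": 0, "dz": 1, "rx": 0, "ry": 0, "rz": 0}
    - {"dx": 0, "dy": 0, "dz": 1, "rx": 0, "ry": 0, "rz": 0}
  claw: 80

```text
t: 11.4
tcp_pos: [0.5002, 0.3251, 0.1196]
tool_rot: [-0.159, 0.987, 0.0, 0.001]
force: [-0.8, -0.3, -0.5]
finger_gap: 0.801
gripper_force: 0.0
```

Request:
move_arm:
  targets:
    - {"dx": -0.3, "dy": -1, "dz": 1, "rx": 0, "ry": 0, "rz": -0.077}
    - {"dx": -0.3, "dy": -1, "dz": 1, "rx": 0, "ry": 0, "rz": -0.077}
    - {"dx": -0.3, "dy": -1, "dz": 1, "rx": 0, "ry": 0, "rz": -0.077}
    - {"dx": -0.3, "dy": -1, "dz": 0.5, "rx": 0, "ry": 0, "rz": -0.077}
    - {"dx": -0.3, "dy": -1, "dz": 0, "rx": 0, "ry": 0, "rz": -0.077}
    - {"dx": -0.3, "dy": -1, "dz": 0, "rx": 0, "ry": 0, "rz": -0.077}
    - {"dx": -0.3, "dy": -1, "dz": 0, "rx": 0, "ry": 0, "rz": -0.077}
    - {"dx": -0.3, "dy": -1, "dz": 0, "rx": 0, "ry": 0, "rz": -0.077}
    - {"dx": -0.3, "dy": -1, "dz": 0, "rx": 0, "ry": 0, "rz": -0.077}
    - {"dx": -0.3, "dy": -1, "dz": 0, "rx": 0, "ry": 0, "rz": -0.077}

```text
t: 12.65
tcp_pos: [0.4249, 0.0742, 0.2062]
tool_rot: [0.043, 0.999, -0.0, 0.001]
force: [-0.1, -0.1, -0.4]
finger_gap: 0.8
gripper_force: 0.0
```

Request:
move_arm:
  targets:
    - {"dx": 0, "dy": -1, "dz": 0, "rx": 0, "ry": 0, "rz": 0}
    - {"dx": 0, "dy": -1, "dz": 0, "rx": 0, "ry": 0, "rz": 0}
    - {"dx": 0, "dy": -1, "dz": 0, "rx": 0, "ry": 0, "rz": 0}
    - {"dx": 0, "dy": -1, "dz": 0, "rx": 0, "ry": 0, "rz": 0}
    - {"dx": 0, "dy": -1, "dz": 0, "rx": 0, "ry": 0, "rz": 0}
    - {"dx": 0, "dy": -1, "dz": 0, "rx": 0, "ry": 0, "rz": 0}
    - {"dx": 0, "dy": -1, "dz": 0, "rx": 0, "ry": 0, "rz": 0}
    - {"dx": 0, "dy": -1, "dz": 0, "rx": 0, "ry": 0, "rz": 0}
    - {"dx": 0, "dy": -1, "dz": 0, "rx": 0, "ry": 0, "rz": 0}
    - {"dx": 0, "dy": -1, "dz": 0, "rx": 0, "ry": 0, "rz": 0}

```text
t: 13.9
tcp_pos: [0.4251, -0.1759, 0.2062]
tool_rot: [0.042, 0.999, -0.0, 0.001]
force: [-0.3, -0.5, 0.1]
finger_gap: 0.801
gripper_force: 0.0
```

Request:
move_arm:
  targets:
    - {"dx": 0, "dy": -1, "dz": 0, "rx": 0, "ry": 0, "rz": 0}
    - {"dx": 0, "dy": -1, "dz": 0, "rx": 0, "ry": 0, "rz": 0}
    - {"dx": 0, "dy": -1, "dz": -0.2, "rx": 0, "ry": 0, "rz": 0}
    - {"dx": 0, "dy": -1, "dz": -0.5, "rx": 0, "ry": 0, "rz": 0}
    - {"dx": 0, "dy": -1, "dz": -0.5, "rx": 0, "ry": 0, "rz": 0}
    - {"dx": 0, "dy": -0.6, "dz": -0.7, "rx": 0, "ry": 0, "rz": 0}
    - {"dx": 0, "dy": 0, "dz": -0.7, "rx": 0, "ry": 0, "rz": 0}
    - {"dx": 0, "dy": 0, "dz": -0.4, "rx": 0, "ry": 0, "rz": 0}
    - {"dx": 0, "dy": 0, "dz": 0, "rx": 0, "ry": 0, "rz": 0}
    - {"dx": 0, "dy": 0, "dz": 0, "rx": 0, "ry": 0, "rz": 0}

```text
t: 15.15
tcp_pos: [0.4253, -0.315, 0.1303]
tool_rot: [0.042, 0.999, -0.0, 0.0]
force: [-0.4, -0.4, -0.4]
finger_gap: 0.794
gripper_force: 0.0
```

```bash
python3 w.py w2
```

```text
15.15 [ 0.4253 -0.315   0.1303] [ 0.042   0.9991 -0.0002  0.0002] [[ 0.0837  0.9965  0.0001  0.2787]
 [ 0.9572 -0.0804  0.2781 -0.4413]
 [ 0.2771 -0.0232 -0.9606  0.1573]
 [ 0.      0.      0.      1.    ]] 357.4159630912135 319.6439107401675 238.72465846150408
```

View pics/w2.png

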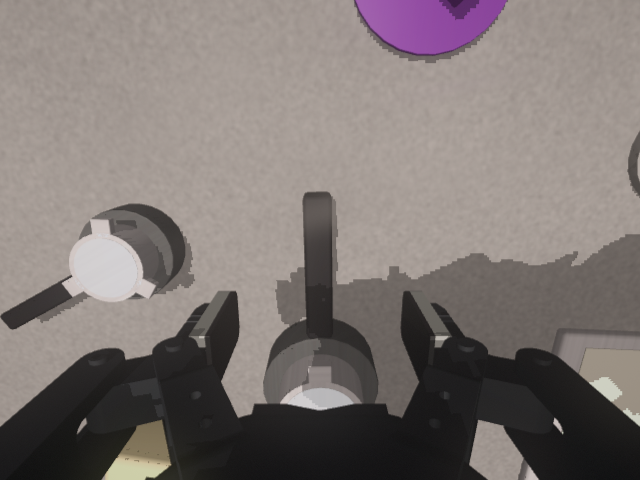

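The magnifier handle runs straight down the picture, from its end at (318,196) to the frame at (319,330). It is centred between the fingers and aligned with them.

Run:
```python
from h import *
m=np.load('w2.npy',allow_pickle=True).item()
e,s=ray('',(317,196),.033,m),ray('',(318.5,330),.033,m); print(e,s,np.degrees(np.arctan2(*(s-e)[1::-1])))
d=(s-e)/np.linalg.norm(s-e); print('axis',e+.154*d,'grip',e+.029*d)
```

```text
[ 0.3948 -0.3146  0.033 ] [ 0.4966 -0.3222  0.033 ] -4.282046353249686
axis [ 0.5483 -0.3261  0.033 ] grip [ 0.4237 -0.3168  0.033 ]
```

Request:
move_arm:
  targets:
    - {"dx": -0.06, "dy": -0.06, "dz": -0.5, "rx": 0, "ry": 0, "rz": 0.02}
    - {"dx": 0, "dy": 0, "dz": -0.8, "rx": 0, "ry": 0, "rz": 0}
    - {"dx": 0, "dy": 0, "dz": -0.8, "rx": 0, "ry": 0, "rz": 0}
    - {"dx": 0, "dy": 0, "dz": -0.8, "rx": 0, "ry": 0, "rz": 0}
    - {"dx": 0, "dy": 0, "dz": -0.8, "rx": 0, "ry": 0, "rz": 0}
    - {"dx": 0, "dy": 0, "dz": -0.6, "rx": 0, "ry": 0, "rz": 0}
    - {"dx": 0, "dy": 0, "dz": -0.4, "rx": 0, "ry": 0, "rz": 0}
    - {"dx": 0, "dy": 0, "dz": -0.2, "rx": 0, "ry": 0, "rz": 0}
    - {"dx": 0, "dy": 0, "dz": 0, "rx": 0, "ry": 0, "rz": 0}
    - {"dx": 0, "dy": 0, "dz": 0, "rx": 0, "ry": 0, "rz": 0}

```text
t: 16.45
tcp_pos: [0.4238, -0.3168, 0.008]
tool_rot: [0.037, 0.999, -0.0, 0.0]
force: [0.1, -0.1, 0.5]
finger_gap: 0.8
gripper_force: 0.0
```

Request:
move_arm:
  targets:
    - {"dx": 0, "dy": 0, "dz": 0, "rx": 0, "ry": 0, "rz": 0}
    - {"dx": 0, "dy": 0, "dz": 0, "rx": 0, "ry": 0, "rz": 0}
    - {"dx": 0, "dy": 0, "dz": 0, "rx": 0, "ry": 0, "rz": 0}
    - {"dx": 0, "dy": 0, "dz": 0, "rx": 0, "ry": 0, "rz": 0}
    - {"dx": 0, "dy": 0, "dz": 0, "rx": 0, "ry": 0, "rz": 0}
    - {"dx": 0, "dy": 0, "dz": 0, "rx": 0, "ry": 0, "rz": 0}
    - {"dx": 0, "dy": 0, "dz": 0, "rx": 0, "ry": 0, "rz": 0}
    - {"dx": 0, "dy": 0, "dz": 0.3, "rx": 0, "ry": 0, "rz": 0}
    - {"dx": 0, "dy": 0, "dz": 0.6, "rx": 0, "ry": 0, "rz": 0}
    - {"dx": 0, "dy": 0, "dz": 0.7, "rx": 0, "ry": 0, "rz": 0}
  claw: 0
  newtons: 110

```text
t: 17.7
tcp_pos: [0.4231, -0.3162, 0.0481]
tool_rot: [0.037, 0.999, 0.0, -0.001]
force: [0.5, -0.4, -2.6]
finger_gap: 0.209
gripper_force: 107.5
```

Request:
move_arm:
  targets:
    - {"dx": 0, "dy": 0.6, "dz": 0.08, "rx": 0, "ry": 0, "rz": -0.08}
    - {"dx": 0, "dy": 1, "dz": 0.08, "rx": 0, "ry": 0, "rz": -0.08}
    - {"dx": 0, "dy": 1, "dz": 0.08, "rx": 0, "ry": 0, "rz": -0.08}
    - {"dx": 0, "dy": 1, "dz": 0.08, "rx": 0, "ry": 0, "rz": -0.08}
    - {"dx": 0, "dy": 1, "dz": 0.08, "rx": 0, "ry": 0, "rz": -0.08}
    - {"dx": 0, "dy": 1, "dz": 0.08, "rx": 0, "ry": 0, "rz": -0.08}
    - {"dx": 0, "dy": 1, "dz": 0.08, "rx": 0, "ry": 0, "rz": -0.08}
    - {"dx": 0, "dy": 1, "dz": 0.08, "rx": 0, "ry": 0, "rz": -0.08}
    - {"dx": 0, "dy": 1, "dz": 0.08, "rx": 0, "ry": 0, "rz": -0.08}
    - {"dx": 0, "dy": 1, "dz": 0.08, "rx": 0, "ry": 0, "rz": -0.08}

```text
t: 18.95
tcp_pos: [0.4235, -0.0758, 0.0682]
tool_rot: [0.245, 0.97, 0.0, 0.0]
force: [-0.2, 0.3, -2.6]
finger_gap: 0.211
gripper_force: 107.6
```

Request:
move_arm:
  targets:
    - {"dx": 0, "dy": 0.8, "dz": 0, "rx": 0, "ry": 0, "rz": -0.09}
    - {"dx": 0.2, "dy": 0.7, "dz": 0, "rx": 0, "ry": 0, "rz": -0.09}
    - {"dx": 0.4, "dy": 0.6, "dz": 0, "rx": 0, "ry": 0, "rz": -0.09}
    - {"dx": 0.5, "dy": 0.6, "dz": 0, "rx": 0, "ry": 0, "rz": -0.09}
    - {"dx": 0.5, "dy": 0.5, "dz": 0, "rx": 0, "ry": 0, "rz": -0.09}
    - {"dx": 0.5, "dy": 0.5, "dz": 0, "rx": 0, "ry": 0, "rz": -0.09}
    - {"dx": 0.5, "dy": 0.5, "dz": 0, "rx": 0, "ry": 0, "rz": -0.09}
    - {"dx": 0.5, "dy": 0.5, "dz": 0, "rx": 0, "ry": 0, "rz": -0.09}
    - {"dx": 0.3, "dy": 0.2, "dz": 0, "rx": 0, "ry": 0, "rz": -0.08}
    - {"dx": 0, "dy": 0, "dz": 0, "rx": 0, "ry": 0, "rz": 0}

```text
t: 20.2
tcp_pos: [0.5091, 0.0463, 0.0681]
tool_rot: [0.44, 0.898, 0.0, 0.0]
force: [-0.2, 0.6, -2.1]
finger_gap: 0.217
gripper_force: 107.6
```

Run:
```python
from h import *
s=sensors.sense(); print(s['tcp_pos'],s['tool_rot'],s['q'])
q=s['tool_rot']; x=2*np.degrees(np.arctan2(q[1],q[0])); print('tool y yaw',x-90)
t=cams.snapshot('top')[:,:,::-1]; c=cams.snapshot('scene')[:,:,::-1]
cv2.imwrite('pics/top1.png',t); cv2.imwrite('pics/scene1.png',c)
a=cv2.resize(t[150:300,170:400],(800,522),interpolation=cv2.INTER_CUBIC)
cv2.imwrite('pics/crop2.png',a)
```

```text
[0.5091 0.0463 0.0681] [0.4397 0.8981 0.0003 0.0005] [-0.1282  0.6412  1.8484  0.0003  0.6508 -0.7887]
tool y yaw 37.82572432655216
```

View pics/crop2.png

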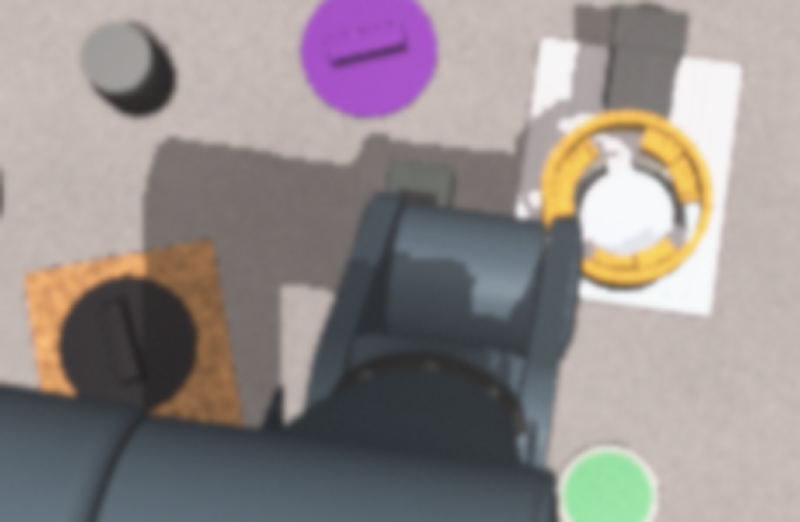

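The crop shows the cap flat and central on the mat. The magnifier's white top shows through the open ring at about (628,208), and the ring's rim is centred at about (628,197). I'll check this against the kinematics.

Run:
```python
from h import *
to=lambda p:((p-[170,150])*[800/230,522/150])
print('pred mag top',to(proj('top',[.5857,-.0524,.126])),'ring top',to(proj('top',[.588,-.0487,.19])),'lip',to(proj('top',[.588,-.0487,.168])), 'mm/px',.0023/3.5)
im=cv2.imread('pics/top1.png'); hsv=cv2.cvtColor(im,cv2.COLOR_BGR2HSV); k=((hsv[...,1]>110)&(hsv[...,0]<30)).astype(np.uint8); k[:,:315]=0;k[:,385:]=0;k[:175]=0;k[245:]=0
cs,_=cv2.findContours(k,0,1); c=cv2.convexHull(np.vstack(cs)); print('ring fit outer',to(np.array(cv2.fitEllipse(c)[0])),cv2.fitEllipse(c), cv2.minEnclosingCircle(c))
k=(im.min(2)>205).astype(np.uint8); k[:,:337]=0;k[:,367:]=0;k[:200]=0;k[:,:]&=1;k[222:]=0
ys,xs=np.where(k); print('white',to(np.array([xs.mean(),ys.mean()])),xs.min(),xs.max(),ys.min(),ys.max())
```

```text
pred mag top [626.1676 214.4225] ring top [625.2357 194.4602] lip [623.6755 200.4214] mm/px 0.0006571428571428571
ring fit outer [623.6491 196.2265] ((349.2991027832031, 206.38693237304688), (48.18616485595703, 49.786346435546875), 12.664102554321289) ((349.94134521484375, 206.4856414794922), 25.22417449951172)
white [624.7549 211.0953] 337 362 200 221
```

Request:
move_arm:
  targets:
    - {"dx": 0.07, "dy": 0.14, "dz": 0.2, "rx": 0, "ry": 0, "rz": 0}
    - {"dx": 0, "dy": 0, "dz": 0.3, "rx": 0, "ry": 0, "rz": 0}
    - {"dx": 0, "dy": 0, "dz": 0.3, "rx": 0, "ry": 0, "rz": 0}
    - {"dx": 0, "dy": 0, "dz": 0.3, "rx": 0, "ry": 0, "rz": 0}
    - {"dx": 0, "dy": 0, "dz": 0.2, "rx": 0, "ry": 0, "rz": 0}
    - {"dx": 0, "dy": 0, "dz": 0.15, "rx": 0, "ry": 0, "rz": 0}
    - {"dx": 0, "dy": 0, "dz": 0.15, "rx": 0, "ry": 0, "rz": 0}
    - {"dx": 0, "dy": 0, "dz": 0.1, "rx": 0, "ry": 0, "rz": 0}
    - {"dx": 0, "dy": 0, "dz": 0.1, "rx": 0, "ry": 0, "rz": 0}
    - {"dx": 0, "dy": 0, "dz": 0, "rx": 0, "ry": 0, "rz": 0}

```text
t: 21.55
tcp_pos: [0.5104, 0.0495, 0.1127]
tool_rot: [0.44, 0.898, 0.0, 0.0]
force: [0.5, 0.1, -1.9]
finger_gap: 0.216
gripper_force: 107.6
```

Request:
move_arm:
  targets:
    - {"dx": 0, "dy": 0, "dz": 0.1, "rx": 0, "ry": 0, "rz": 0}
    - {"dx": 0, "dy": 0, "dz": 0.1, "rx": 0, "ry": 0, "rz": 0}
    - {"dx": 0, "dy": 0, "dz": 0.1, "rx": 0, "ry": 0, "rz": 0}
    - {"dx": 0, "dy": 0, "dz": 0.1, "rx": 0, "ry": 0, "rz": 0}
    - {"dx": 0, "dy": 0, "dz": 0.1, "rx": 0, "ry": 0, "rz": 0}
    - {"dx": 0, "dy": 0, "dz": 0.1, "rx": 0, "ry": 0, "rz": 0}
    - {"dx": 0, "dy": 0, "dz": 0, "rx": 0, "ry": 0, "rz": 0}
    - {"dx": 0, "dy": 0, "dz": 0, "rx": 0, "ry": 0, "rz": 0}
    - {"dx": 0, "dy": 0, "dz": 0, "rx": 0, "ry": 0, "rz": 0}
    - {"dx": 0, "dy": 0, "dz": 0, "rx": 0, "ry": 0, "rz": 0}

```text
t: 22.8
tcp_pos: [0.5102, 0.0495, 0.1275]
tool_rot: [0.44, 0.898, -0.0, -0.0]
force: [-0.1, 0.4, -2.9]
finger_gap: 0.211
gripper_force: 107.6
```

Run:
```python
from h import *
s=sensors.sense(); print(s['tcp_pos'],s['force'],s['ft_torque'])
t=cams.snapshot('top')[:,:,::-1]; c=cams.snapshot('scene')[:,:,::-1]
a=cv2.resize(t[165:245,310:390],(400,400),interpolation=cv2.INTER_CUBIC)
b=cv2.resize(c[200:330,260:390],(400,400),interpolation=cv2.INTER_CUBIC)
cv2.imwrite('pics/crop3.png',np.hstack([a,b]))
```

```text
[0.5102 0.0495 0.1275] [-0.1234  0.4365 -2.8637] [0.2574 0.23   0.0332]
```

View pics/crop3.png

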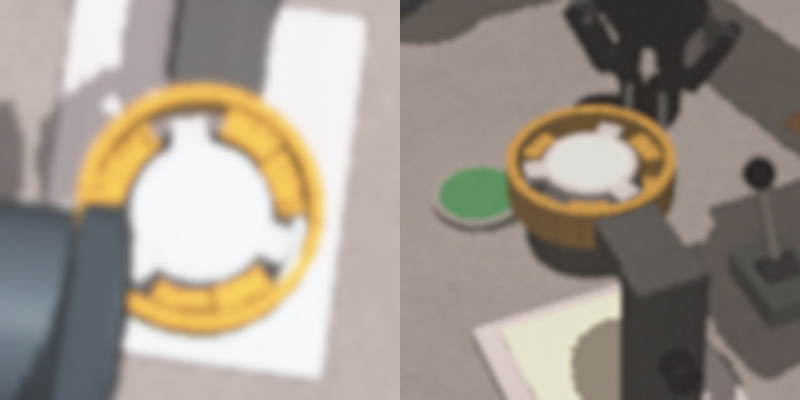

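Both views show the three lugs up inside the slots, centred and without contact force. Next is the 45° counter-clockwise twist about the ring axis.

Request:
move_arm:
  targets:
    - {"dx": -0.3, "dy": -0.252, "dz": 0, "rx": 0, "ry": 0, "rz": 0.15}
    - {"dx": -0.28, "dy": -0.275, "dz": 0, "rx": 0, "ry": 0, "rz": 0.15}
    - {"dx": -0.257, "dy": -0.296, "dz": 0, "rx": 0, "ry": 0, "rz": 0.15}
    - {"dx": -0.233, "dy": -0.316, "dz": 0, "rx": 0, "ry": 0, "rz": 0.15}
    - {"dx": -0.208, "dy": -0.333, "dz": 0, "rx": 0, "ry": 0, "rz": 0.15}
    - {"dx": -0.181, "dy": -0.348, "dz": 0, "rx": 0, "ry": 0, "rz": 0.15}
    - {"dx": -0.153, "dy": -0.361, "dz": 0, "rx": 0, "ry": 0, "rz": 0.15}
    - {"dx": -0.124, "dy": -0.372, "dz": 0, "rx": 0, "ry": 0, "rz": 0.15}
    - {"dx": -0.095, "dy": -0.381, "dz": 0, "rx": 0, "ry": 0, "rz": 0.15}
    - {"dx": -0.064, "dy": -0.387, "dz": 0, "rx": 0, "ry": 0, "rz": 0.15}

```text
t: 24.15
tcp_pos: [0.4627, -0.0339, 0.1276]
tool_rot: [0.062, 0.998, -0.0, -0.0]
force: [-0.7, -0.3, -2.7]
finger_gap: 0.209
gripper_force: 107.6
```

Run:
```python
from h import *
s=sensors.sense(); q=s['tool_rot']; yaw=2*np.degrees(np.arctan2(q[1],q[0]))-180
p=s['tcp_pos']; print(p,yaw,s['force'],s['ft_torque'], 'axis',p[:2]+.1249*np.array([np.cos(np.radians(yaw)),np.sin(np.radians(yaw))]))
```

```text
[ 0.4627 -0.0339  0.1276] -7.06422253415937 [-0.7018 -0.3479 -2.7262] [0.0061 0.2798 0.0564] axis [ 0.5867 -0.0493]
```

Request:
move_arm:
  targets:
    - {"dx": 0, "dy": 0, "dz": -0.1, "rx": 0, "ry": 0, "rz": 0}
    - {"dx": 0, "dy": 0, "dz": -0.1, "rx": 0, "ry": 0, "rz": 0}
    - {"dx": 0, "dy": 0, "dz": -0.1, "rx": 0, "ry": 0, "rz": 0}
    - {"dx": 0, "dy": 0, "dz": -0.04, "rx": 0, "ry": 0, "rz": 0}
    - {"dx": 0, "dy": 0, "dz": -0.04, "rx": 0, "ry": 0, "rz": 0}
    - {"dx": 0, "dy": 0, "dz": 0, "rx": 0, "ry": 0, "rz": 0}
    - {"dx": 0, "dy": 0, "dz": 0, "rx": 0, "ry": 0, "rz": 0}
    - {"dx": 0, "dy": 0, "dz": 0, "rx": 0, "ry": 0, "rz": 0}
    - {"dx": 0, "dy": 0, "dz": 0, "rx": 0, "ry": 0, "rz": 0}
    - {"dx": 0, "dy": 0, "dz": 0, "rx": 0, "ry": 0, "rz": 0}

```text
t: 25.4
tcp_pos: [0.4631, -0.0336, 0.1181]
tool_rot: [0.063, 0.998, -0.0, 0.0]
force: [0.7, 1.4, -0.5]
finger_gap: 0.212
gripper_force: 107.9
```

Request:
move_arm:
  targets:
    - {"dx": 0, "dy": 0, "dz": 0, "rx": 0, "ry": 0, "rz": 0}
    - {"dx": 0, "dy": 0, "dz": 0, "rx": 0, "ry": 0, "rz": 0}
    - {"dx": 0, "dy": 0, "dz": 0, "rx": 0, "ry": 0, "rz": 0}
    - {"dx": 0, "dy": 0, "dz": 0, "rx": 0, "ry": 0, "rz": 0}
    - {"dx": 0, "dy": 0, "dz": 0, "rx": 0, "ry": 0, "rz": 0}
    - {"dx": 0, "dy": 0, "dz": 0, "rx": 0, "ry": 0, "rz": 0}
    - {"dx": 0, "dy": 0, "dz": 0.3, "rx": 0, "ry": 0, "rz": 0}
    - {"dx": 0, "dy": 0, "dz": 0.8, "rx": 0, "ry": 0, "rz": 0}
    - {"dx": 0, "dy": 0, "dz": 1, "rx": 0, "ry": 0, "rz": 0}
    - {"dx": 0, "dy": 0, "dz": 1, "rx": 0, "ry": 0, "rz": 0}
  claw: 70

```text
t: 26.65
tcp_pos: [0.4628, -0.0335, 0.1967]
tool_rot: [0.063, 0.998, -0.0, 0.0]
force: [-0.0, -0.3, -0.3]
finger_gap: 0.7
gripper_force: 0.0
```

```bash
python3 w.py w3 >/dev/null
python3 - <<'E'
from h import *
t=cams.snapshot('top')[:,:,::-1]; c=cams.snapshot('scene')[:,:,::-1]
a=cv2.resize(t[165:245,270:390],(400,267),interpolation=cv2.INTER_CUBIC)
b=cv2.resize(c[190:340,260:410],(400,400),interpolation=cv2.INTER_CUBIC)
w=cv2.resize(cv2.imread('pics/w3.png'),(400,300))
o=np.zeros((567,800,3),np.uint8); o[:267,:400]=a; o[267:,:400]=w; o[:400,400:]=b; cv2.imwrite('pics/crop4.png',o)
E
```

```text
(no output)
```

View pics/crop4.png

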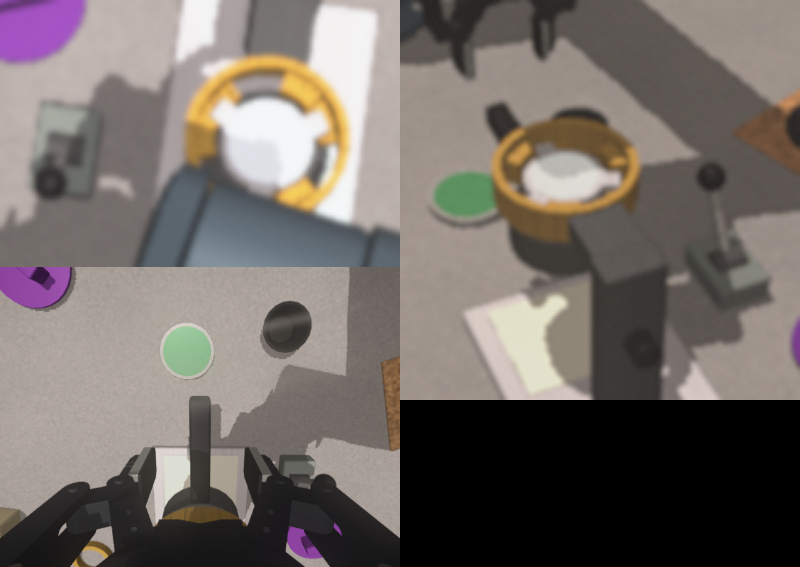

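Request:
move_arm:
  targets:
    - {"dx": 0.3, "dy": 0.86, "dz": 0.2, "rx": 0, "ry": 0, "rz": 0}
    - {"dx": 0.3, "dy": 0.86, "dz": 0, "rx": 0, "ry": 0, "rz": 0}
    - {"dx": 0.3, "dy": 0.86, "dz": 0, "rx": 0, "ry": 0, "rz": 0}
    - {"dx": 0.3, "dy": 0.86, "dz": 0, "rx": 0, "ry": 0, "rz": 0}
    - {"dx": 0.3, "dy": 0.86, "dz": 0, "rx": 0, "ry": 0, "rz": 0}
    - {"dx": 0.3, "dy": 0.86, "dz": 0, "rx": 0, "ry": 0, "rz": 0}
    - {"dx": 0.3, "dy": 0.86, "dz": 0, "rx": 0, "ry": 0, "rz": 0}
    - {"dx": 0, "dy": 0, "dz": -0.5, "rx": 0, "ry": 0, "rz": 0}
    - {"dx": 0, "dy": 0, "dz": -0.7, "rx": 0, "ry": 0, "rz": 0}
    - {"dx": 0, "dy": 0, "dz": -0.7, "rx": 0, "ry": 0, "rz": 0}
  claw: 0
  newtons: 30

```text
t: 28.05
tcp_pos: [0.514, 0.1162, 0.1511]
tool_rot: [0.063, 0.998, -0.0, -0.001]
force: [-0.4, -0.8, -0.0]
finger_gap: -0.003
gripper_force: 0.0
```

Run:
```python
from h import *
m=np.load('w3.npy',allow_pickle=True).item()
print('handle end pred',proj('',[.588-.154*.9925,-.049+.154*.122,.143],m))
im=cv2.cvtColor(cv2.imread('pics/w3.png'),cv2.COLOR_BGR2GRAY); print(im[190:225,320]); print(np.where(im[260,280:360]<85)[0][[0,-1]]+280)
print('ball',ray('top',(270+50*.3,165+182*.3),.094), sensors.sense()['tcp_pos'])
```

```text
handle end pred [319.9009 213.2249]
[166 168 169 170 171 171 170 169 168 166 164 164 165 168 169 158 113  91
  91  91  91  91  92  93  94  95  96  97  97  95  94  93  92  90  89]
[303 336]
ball [0.5702 0.1085 0.094 ] [0.514  0.1162 0.1511]
```

Request:
move_arm:
  targets:
    - {"dx": 0, "dy": -0.05, "dz": -0.65, "rx": 0, "ry": 0, "rz": 0}
    - {"dx": 0, "dy": -0.05, "dz": -0.65, "rx": 0, "ry": 0, "rz": 0}
    - {"dx": 0, "dy": -0.05, "dz": -0.65, "rx": 0, "ry": 0, "rz": 0}
    - {"dx": 0, "dy": 0, "dz": -0.6, "rx": 0, "ry": 0, "rz": 0}
    - {"dx": 0.3, "dy": -0.04, "dz": 0, "rx": 0, "ry": 0, "rz": 0}
    - {"dx": 0.4, "dy": -0.05, "dz": 0, "rx": 0, "ry": 0, "rz": 0}
    - {"dx": 0.4, "dy": -0.05, "dz": 0, "rx": 0, "ry": 0, "rz": 0}
    - {"dx": 0.4, "dy": -0.05, "dz": 0, "rx": 0, "ry": 0, "rz": 0}
    - {"dx": 0.4, "dy": -0.05, "dz": 0, "rx": 0, "ry": 0, "rz": 0}
    - {"dx": 0.4, "dy": -0.05, "dz": 0, "rx": 0, "ry": 0, "rz": 0}

```text
t: 29.3
tcp_pos: [0.5735, 0.1059, 0.0894]
tool_rot: [0.063, 0.998, 0.0, 0.0]
force: [-0.9, -0.4, 0.9]
finger_gap: 0.0
gripper_force: 0.6
```

Request:
move_arm:
  targets:
    - {"dx": 0.4, "dy": -0.05, "dz": 0, "rx": 0, "ry": 0, "rz": 0}
    - {"dx": 0.4, "dy": -0.05, "dz": 0, "rx": 0, "ry": 0, "rz": 0}
    - {"dx": 0.4, "dy": -0.05, "dz": 0, "rx": 0, "ry": 0, "rz": 0}
    - {"dx": 0.3, "dy": -0.04, "dz": 0, "rx": 0, "ry": 0, "rz": 0}
    - {"dx": 0.2, "dy": -0.02, "dz": 0, "rx": 0, "ry": 0, "rz": 0}
    - {"dx": 0.1, "dy": -0.01, "dz": 0, "rx": 0, "ry": 0, "rz": 0}
    - {"dx": 0, "dy": 0, "dz": 0, "rx": 0, "ry": 0, "rz": 0}
    - {"dx": 0, "dy": 0, "dz": 0, "rx": 0, "ry": 0, "rz": 0}
    - {"dx": 0, "dy": 0, "dz": 0, "rx": 0, "ry": 0, "rz": 0}
    - {"dx": 0, "dy": 0, "dz": 0, "rx": 0, "ry": 0, "rz": 0}

```text
t: 30.55
tcp_pos: [0.618, 0.1005, 0.0895]
tool_rot: [0.063, 0.998, 0.0, 0.0]
force: [-0.3, 0.7, -0.7]
finger_gap: -0.002
gripper_force: 0.0
```

Request:
move_arm:
  targets:
    - {"dx": 0.04, "dy": 0, "dz": 0, "rx": 0, "ry": 0, "rz": 0}
    - {"dx": 0.04, "dy": 0, "dz": 0, "rx": 0, "ry": 0, "rz": 0}
    - {"dx": 0.04, "dy": 0, "dz": 0, "rx": 0, "ry": 0, "rz": 0}
    - {"dx": 0.04, "dy": 0, "dz": 0, "rx": 0, "ry": 0, "rz": 0}
    - {"dx": 0.04, "dy": 0, "dz": 0, "rx": 0, "ry": 0, "rz": 0}
    - {"dx": 0.04, "dy": 0, "dz": 0, "rx": 0, "ry": 0, "rz": 0}
    - {"dx": 0.04, "dy": 0, "dz": 0, "rx": 0, "ry": 0, "rz": 0}
    - {"dx": 0.04, "dy": 0, "dz": 0, "rx": 0, "ry": 0, "rz": 0}
    - {"dx": 0, "dy": 0, "dz": 0, "rx": 0, "ry": 0, "rz": 0}
    - {"dx": 0, "dy": 0, "dz": 0, "rx": 0, "ry": 0, "rz": 0}

```text
t: 31.8
tcp_pos: [0.6231, 0.1005, 0.089]
tool_rot: [0.063, 0.998, -0.0, -0.003]
force: [-7.5, -0.4, 3.0]
finger_gap: 0.003
gripper_force: 3.3
```

Run:
```python
from h import *
s=sensors.sense();print(s['tcp_pos'],s['force'])
c=cams.snapshot('scene')[:,:,::-1]; cv2.imwrite('pics/scene5.png',c)
for n,p in [('ball0',[.571,.1095,.094]),('ball.85',[.634,.1015,.097]),('ball1',[.645,.1,.092])]: print(n,proj('scene',p)-[270,180])
cv2.imwrite('pics/crop5.png',cv2.resize(c[180:340,270:430],(600,600),interpolation=cv2.INTER_CUBIC))
```

```text
[0.6231 0.1005 0.089 ] [-7.4645 -0.4176  2.9862]
ball0 [106.2671  75.498 ]
ball.85 [120.066   91.1108]
ball1 [122.3741  95.8268]
```

View pics/crop5.png

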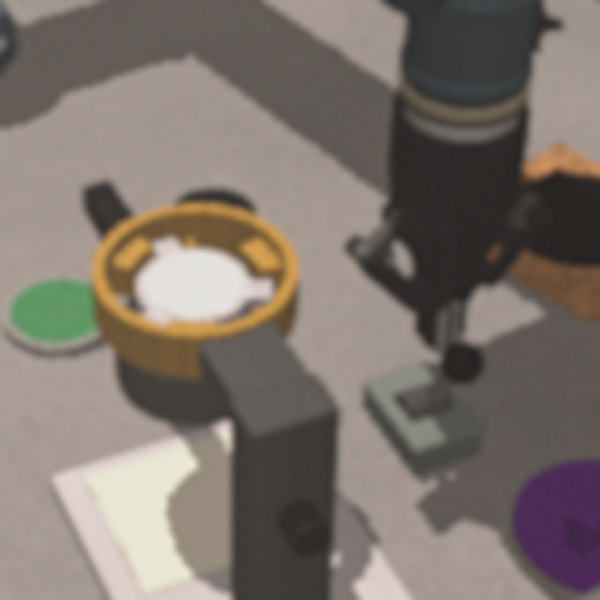

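The ball at crop (463,362) matches the fully-over prediction, and the 7.5 N reading means it is at its stop. Backing off.

Request:
move_arm:
  targets:
    - {"dx": -0.4, "dy": 0.05, "dz": 0, "rx": 0, "ry": 0, "rz": 0}
    - {"dx": -0.6, "dy": 0.08, "dz": 0, "rx": 0, "ry": 0, "rz": 0}
    - {"dx": -0.6, "dy": 0.08, "dz": 0, "rx": 0, "ry": 0, "rz": 0}
    - {"dx": -0.5, "dy": 0.2, "dz": 0.4, "rx": 0, "ry": 0, "rz": 0}
    - {"dx": -0.2, "dy": 0.5, "dz": 1, "rx": 0, "ry": 0, "rz": 0}
    - {"dx": 0, "dy": 1, "dz": 1, "rx": 0, "ry": 0, "rz": 0}
    - {"dx": 0, "dy": 1, "dz": 1, "rx": 0, "ry": 0, "rz": 0}
    - {"dx": 0, "dy": 1, "dz": 1, "rx": 0, "ry": 0, "rz": 0}
    - {"dx": 0, "dy": 1, "dz": 0, "rx": 0, "ry": 0, "rz": 0}
    - {"dx": 0, "dy": 1, "dz": 0, "rx": 0, "ry": 0, "rz": 0}

```text
t: 33.1
tcp_pos: [0.5692, 0.2496, 0.2012]
tool_rot: [0.063, 0.998, 0.001, 0.002]
force: [0.2, 0.7, 0.2]
finger_gap: -0.003
gripper_force: 0.0
```

Request:
move_arm:
  targets:
    - {"dx": 0, "dy": 1, "dz": 0, "rx": 0, "ry": 0, "rz": 0}
    - {"dx": 0, "dy": 1, "dz": 0, "rx": 0, "ry": 0, "rz": 0}
    - {"dx": 0, "dy": 1, "dz": 0, "rx": 0, "ry": 0, "rz": 0}
    - {"dx": 0, "dy": 1, "dz": 0, "rx": 0, "ry": 0, "rz": 0}
    - {"dx": 0, "dy": 1, "dz": 0, "rx": 0, "ry": 0, "rz": 0}
    - {"dx": 0, "dy": 0, "dz": 0, "rx": 0, "ry": 0, "rz": 0}
    - {"dx": 0, "dy": 0, "dz": 0, "rx": 0, "ry": 0, "rz": 0}
    - {"dx": 0, "dy": 0, "dz": 0, "rx": 0, "ry": 0, "rz": 0}
    - {"dx": 0, "dy": 0, "dz": 0, "rx": 0, "ry": 0, "rz": 0}
    - {"dx": 0, "dy": 0, "dz": 0, "rx": 0, "ry": 0, "rz": 0}

```text
t: 34.35
tcp_pos: [0.5686, 0.3727, 0.1994]
tool_rot: [0.063, 0.998, -0.0, 0.0]
force: [-0.4, 0.4, 0.2]
finger_gap: -0.002
gripper_force: 0.0
```

Run:
```python
from h import *
print(sensors.sense()['tcp_pos'],sensors.sense()['force'])
t=cams.snapshot('top')[:,:,::-1]; c=cams.snapshot('scene')[:,:,::-1].copy()
S=3.5
a=cv2.resize(t[160:275,255:370],(400,400),interpolation=cv2.INTER_CUBIC)
b=cv2.resize(c[200:300,270:370],(400,400),interpolation=cv2.INTER_CUBIC)
R=np.array([[.9925,.122],[-.122,.9925]])
def w(x,y,z): return [*(np.array([.588,-.049])+R@np.array([x,y])),z]
pts=[w(-.154,0,.143),w(-.154,0,.121)]+[w(-.044*np.cos(k),-.044*np.sin(k),.176) for k in(0,2.094,4.189)]
for p in pts:
    for img,n,o,s in((a,'top',(255,160),400/115),(b,'scene',(270,200),4)):
        q=((proj(n,p)-o)*s).astype(int); cv2.circle(img,tuple(map(int,q)),3,(0,0,255),-1)
cv2.imwrite('pics/crop6.png',np.hstack([a,b]))
```

```text
[0.5686 0.3727 0.1994] [-0.3619  0.4433  0.1507]
```

View pics/crop6.png

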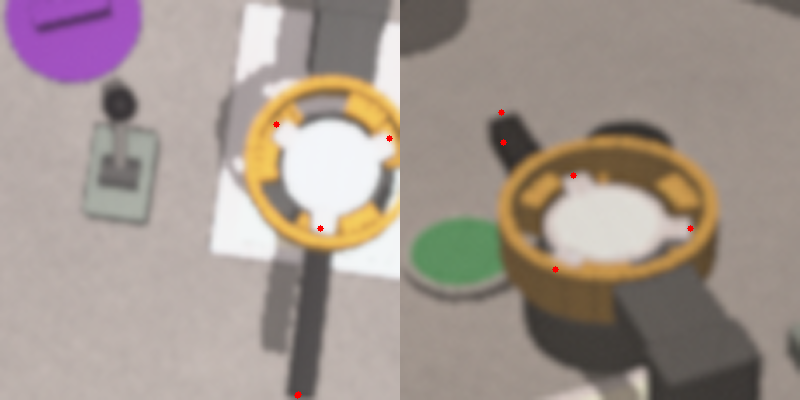

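The magnifier hangs with its lugs on the notch floors. The lug tips, (325,232) and (280,130) in the top crop, and the handle end in the scene crop lie within about 3 mm of the level, locked prediction. The lamp lever is fully back at (118,100). Handing in.

```bash
python3 -c "
from station import order; print(order.sign_off())"
```

```text
the job is handed in; nothing more can be done
None
```

The job is handed in at about 34 s of the 72 s allowed; the hand-in gave no verdict. By my last checks, the cap lies flat on the mat, the magnifier hangs locked in the ring with its handle to the front, and the lamp lever is fully back. I kept clear of the bystanders but did not re-measure them.

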